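# Load the air filter and hold its bayonet collar home

## Task

Stand the red-headed bronze filter element upright in the bore of the blue filter base, right down on its floor, and let go of it. Then take the knurled collar that sits round the bore, turn it until its hidden keyways drop over the pins, and push it fully home against its spring. Finish while still holding the collar pushed home. Never lift the collar off the base, and leave the other things on the bench where they are.

Things in the scene. Friction and masses are not known exactly. Their poses are not given: they have to be found in the camera images.
- element_mid (a point): centre (half-way up) of the filter element: a loose upright cylinder, diameter 18 mm, 70 mm tall, bronze below and a red plastic head on the top 22 mm, 0.06 kg; its foot is tapered to 13 mm over the last 4 mm. It starts standing on the bench; its z axis points up along the cylinder
- element_foot (a point): centre of the foot (underside) of the same filter element, 35 mm below its middle
- filter_base: fixed blue round flange (diameter 84 mm, 10 mm thick, a brass nipple at one side) with an aluminium shoulder (diameter 56 mm, top 25 mm above the bench) and on it an upright bored spigot (diameter 30 mm, top 58 mm above the bench). The collar hides three radial pins on the spigot, 120 degrees apart. Origin: centre of its underside on the bench, z up
- base_bore (a point): centre of the floor of the bore in the spigot, on its axis, 15 mm above the bench; the bore is 22 mm wide and its mouth is 58 mm above the bench. A seated element stands with its top 85 mm above the bench, so 21 mm above the top of the waiting collar and 29 mm above that of the collar pushed home
- collar_mid (a point): centre (half-way up, on the axis) of the dark steel knurled collar: a loose ring round the spigot, outer diameter 54 mm, hole 33 mm, 30 mm tall, 0.2 kg, z up. It starts resting on a sprung ring, underside 34 mm and top 64 mm above the bench. The spring needs about 3 N to start and 7 N with the collar home, and lifts it again if it is let go
- collar: the same collar, origin at the centre of its underside. Pressed, it stops after 2 mm: a rib inside meets the pins. Three hidden keyways in the rib, 120 degrees apart, come over the pins after a turn of 20 to 66 degrees clockwise (from above), or 54 to 100 the other way, with about 9 degrees to spare either way. Then it can be pushed 8 mm down in all, until it meets its stop with its underside 26 mm above the bench: home
- grease_tin: bystander: small tin, diameter 49 mm, 54 mm tall; origin at the centre of its underside
- bearing: bystander: steel ball bearing lying flat, diameter 62 mm, 16 mm high; origin at the centre of its underside
- spanner: bystander: steel spanner lying flat, 191 mm long along its y, 27 mm wide, 8 mm high; origin at the centre of its underside
- bolt: bystander: hex bolt lying on its side, 57 mm long along its y, 19 mm wide; origin at the centre of its underside
- marker: bystander: white marker with a black cap lying on the bench, 130 mm long along its y, 17 mm thick; origin at the centre of its underside
- element: the same filter element; origin at the centre of its foot
There are look-alikes about, which are no part of the job. Leave any green or pink look-alike of the element alone.

How it is judged:
By the outcome, as a careful person would: the job done as asked, in the order asked, and still so for the second after the job is handed in, while the arm keeps its last pose, push and grip.
It also fails if it takes over 51 s, if anything falls off the work surface, if the arm or the gripper's body presses on something with over 40 N, if the wrist force passes 120 N, or if a joint passes its speed limit or range.

## Robot

A 6-joint arm with a two-finger parallel gripper is mounted at the origin on the work surface; the furniture and walls round the work are solid. World frame = base frame: x ahead of the robot, y to its left, z up, the work surface at z = 0. Lengths are in m, angles in rad, forces in N, time in s.
With the tool pointing down it reaches from about 0.3 to 0.85 m from the base axis. Payload 4.2 kg.
Tool frame: the origin (TCP) lies between the finger pads; the fingertips stand 14 mm ahead of it and the grasp point (between the pads) lies 5 mm behind it; z points along the fingers, y is the line along which they close (so a half turn about z gives the same grasp; the last joint's range is limited). The gripper opens to 91 mm and grips with 3 to 60 N. Pads are 32 mm wide; open, the fingers measure 118 mm over their backs; the gripper's body (76 mm by 178 mm) begins 60 mm behind the grasp point.
Start: joints at [-1.123, 0.32, 1.565, -0, 1.257, -0.02], TCP at [0.259, -0.513, 0.228] pointing down, gripper open.
Joint ranges: [-3.11, 3.11], [-0.84, 2.01], [0.21, 2.61], [-1.34, 4.49], [0.05, 2.63], [-2.56, 2.56]. Speed limits (rad/s): [2.57, 2.57, 3.14, 3.14, 3.14, 3.14].

## Interface

Orientations are given as a unit quaternion [w, x, y, z].
In Python, from bench import robot gives the robot as it stands.
- The arm moves only by the tool servo_tool, never from a script. Its argument "plan" is a list of rows, each an object with "rotation": the turn, a rotation vector about the tool's x, y, z in degrees, a list of three; "translation": the shift along the tool's x, y, z in m, a list of three; "jaw": the opening, from 0 (shut) to 1 (fully open). In form: [{"rotation": [wx, wy, wz], "translation": [x, y, z], "jaw": jaw}, ...]. A call has 1 to 5 rows; each row is the pose to reach, as a shift and turn from the pose commanded when the call began, along the tool's axes at that moment; what a row does not reach only later rows make up. A row lasts 1/8 s, in which the tool goes at most 62.5 mm and 10.7 degrees, less where a joint would pass 70% of its speed; a pose out of reach is approached as far as the arm can. A call with a gripper value outside its range is refused whole. The fingers move at their own pace and stop on an object; "squeeze" is the grip in N (left out, the last holds). Time passes only in rows, so rows that repeat a pose let the fingers close. It gives the time, the measured TCP pose, the force, the opening and the grip force at its end, in the units of the state.
- robot.observe(): the state, without advancing time (a new reading comes with each control period).
- robot.snapshot(name): name is "scene" or "top" or "wrist"; returns a dict with "image" (480x640x3 uint8, red, green, blue), "z_map" (480x640 float32, m along the optical axis (not along the pixel's ray), 0 where there is no reading), "vertical_fov" (degrees; the focal length in pixels is half the picture's height over the tangent of half this angle, whatever the lens; pixels are square), "cx", "cy" (the principal point, pixels), "dist_coeffs" ([k1, k2, p1, p2, k3] as OpenCV has them; the pictures are not rectified), "R" (3x3) and "t" (3): a world point X has camera coordinates R X + t; the wrist camera has in their place "hand_eye" (4x4, takes a point from camera to tool coordinates, whose origin is the TCP and whose axes are the flange's). Camera axes: x right, y down, z forward; pixel columns grow to the right and rows downward; lengths in m; the calibration is good to about 2 mm. A picture is of the moment at which its call begins: read the wrist's pose just before it.
- robot.close_job(): hands the job in; it is judged then, once.
Trained networks look in the newest picture that a camera, given by its name, has taken for a name from the list of things; names that differ only in an ending like _2 or _b are one class to them, and where a whole thing is asked for, a point or a joint stands for the part that bears it (a point fixed in the world has none). Each returns a list of dicts, best first, with "confidence" (0 to 1); they miss things now and then, are a little off and sometimes report something else, mostly with a low value. They report only what shows in the picture. A call takes as long as a camera call. They do not tell look-alikes from the thing itself.
- robot.find_in(camera, query): "bbox" ([left, top, right, bottom] in pixels, round what is visible of it).
- robot.regions_of(camera, query): "region" (480x640 bool, what is visible of it) and "bbox" ([left, top, right, bottom] in pixels, round what is visible of it).
- robot.tip_of(camera, query): "xy" ([column, row] in pixels: a listed point, or the origin of a listed thing).
The state is a dict: "time": time; "joints": joint angles; "joint_velocities": joint speeds; "tau": joint torques, N m; "ee_pos": TCP position; "tcp_rot": TCP orientation; "wrist_force": force on the tool from outside, world axes, zero at the start; "torque": the same for the moment, N m; "grip_width": opening from 0.0 (shut) to 1.0 (fully open); "grip_force": force on a finger pad.
Only numpy, scipy, OpenCV 4.12 (cv2) and the standard library are available. Lean on these libraries where they do the work, as an engineer would, in place of code of your own. Each camera call takes 0.05 s, during which the arm holds its last target. There are 200 camera calls.

## Working session

There is one attempt and no reset: what is moved stays moved. The work goes in short steps, Python scripts to look and compute and a tool call to move; the robot and the scene stay as the last step left them, time stands still between calls to the robot, and variables do not carry over. Pictures are saved under pics/ and viewed, at most 10 in all, crops included, and the job is handed in when it is done.

Besides the shell and the picture viewer there is one more tool, called after ">>>" as name(argument=value, ...) on one line, values as JSON. servo_tool: Moves the arm, as the interface text tells. Its arguments: {"type":"object","properties":{"plan":{"type":"array"},"squeeze":{"type":"number"}},"required":["plan"]}

```bash
mkdir -p pics
cat > h.py <<'E'
import numpy as np, cv2
from scipy.spatial.transform import Rotation as Ro
from bench import robot
def pose(s):
    q=s["tcp_rot"]; return Ro.from_quat([q[1],q[2],q[3],q[0]]).as_matrix(), np.array(s["ee_pos"])
def snap(n):
    s=robot.observe(); d=robot.snapshot(n)
    f=240/np.tan(np.radians(d["vertical_fov"])/2)
    d["K"]=np.array([[f,0,d["cx"]],[0,f,d["cy"]],[0,0,1.]])
    if n=="wrist":
        R,p=pose(s); H=np.array(d["hand_eye"]); d["Rw"]=R@H[:3,:3]; d["tw"]=R@H[:3,3]+p
    else:
        d["Rw"]=np.array(d["R"]).T; d["tw"]=-d["Rw"]@np.array(d["t"])
    return d
def rays(d,px):
    u=cv2.undistortPoints(np.array(px,float).reshape(-1,1,2),d["K"],np.array(d["dist_coeffs"],float))[:,0]
    return np.c_[u,np.ones(len(u))]
def atz(d,px,z):  # intersect with height z
    r=rays(d,px)@d["Rw"].T; return d["tw"]+r*((z-d["tw"][2])/r[:,2])[:,None]
def cloud(d,mask):
    v,u=np.nonzero(mask&(d["z_map"]>0)); r=rays(d,np.c_[u,v]); return (r*d["z_map"][v,u][:,None])@d["Rw"].T+d["tw"], np.c_[u,v]
def save(d,n): cv2.imwrite("pics/"+n,cv2.cvtColor(d["image"],cv2.COLOR_RGB2BGR))
E
cat > a.py <<'E'
from h import *
s=robot.observe(); print(s["time"],s["ee_pos"],s["tcp_rot"],s["wrist_force"],s["grip_width"])
ims=[]
for c in ["scene","top"]:
    d=snap(c); save(d,c+"0.png")
    print(c,d["tw"].round(3),d["Rw"][:,2].round(2))
    for q in ["element","filter_base","collar","grease_tin","bearing","spanner","bolt","marker"]:
        for r in robot.regions_of(c,q)[:4]:
            P,uv=cloud(d,r["region"])
            if len(P)==0: print(q,r["confidence"],r["bbox"]);continue
            top=np.percentile(P[:,2],97); T=P[P[:,2]>top-.006]
            col=np.median(d["image"][uv[:,1],uv[:,0]],0)
            print(q,round(r["confidence"],2),np.round(r["bbox"]),"top",top.round(3),"mean",T.mean(0).round(3),"mid",((T.min(0)+T.max(0))/2).round(3),col)
E
python3 a.py
```

```text
0.0 [ 0.25906235 -0.51278771  0.22713661] [-8.50290278e-04  9.72766254e-01  2.31786644e-01 -2.09335422e-04] [-0.44209945  0.70410391 -0.66454518] 0.9984446669757194
scene [-0.457 -0.639  0.8  ] [ 0.72  0.41 -0.56]
element 0.64 [353. 254. 360. 282.] top 0.073 mean [ 0.446 -0.203  0.072] mid [ 0.447 -0.203  0.071] [169. 109.  63.]
element 0.62 [351. 239. 360. 256.] top 0.073 mean [ 0.502 -0.172  0.071] mid [ 0.503 -0.173  0.072] [ 48. 116.  63.]
filter_base 0.86 [288. 247. 322. 282.] top 0.058 mean [ 0.449 -0.063  0.058] mid [ 0.447 -0.066  0.057] [ 81. 125. 154.]
collar 0.84 [290. 237. 315. 262.] top 0.067 mean [ 0.438 -0.068  0.065] mid [ 0.439 -0.068  0.065] [105. 108. 114.]
grease_tin 0.75 [346. 218. 368. 244.] top 0.059 mean [ 0.585 -0.134  0.057] mid [ 0.556 -0.143  0.063] [152.  141.  129.5]
bearing 0.71 [364. 305. 395. 332.] top 0.02 mean [ 0.353 -0.296  0.017] mid [ 0.353 -0.296  0.018] [183. 178. 175.]
spanner 0.66 [420. 279. 475. 330.] top 0.012 mean [ 0.457 -0.401  0.009] mid [ 0.464 -0.403  0.01 ] [233. 233. 234.]
bolt 0.47 [319. 287. 330. 306.] top 0.02 mean [ 0.341 -0.17
[... 574 characters left out ...]
llar 0.94 [279. 250. 306. 282.] top 0.065 mean [ 0.441 -0.064  0.063] mid [ 0.441 -0.065  0.063] [ 98.  99. 104.]
collar 0.38 [336. 292. 353. 320.] top 0.016 mean [ 0.348 -0.165  0.013] mid [ 0.358 -0.164  0.014] [125. 112. 103.]
grease_tin 0.78 [309. 184. 330. 209.] top 0.055 mean [ 0.594 -0.128  0.052] mid [ 0.594 -0.128  0.053] [218. 214. 207.]
bearing 0.63 [391. 288. 424. 319.] top 0.018 mean [ 0.356 -0.292  0.015] mid [ 0.357 -0.293  0.015] [221.  207.  198.5]
spanner 0.66 [441. 204. 462. 292.] top 0.009 mean [ 0.475 -0.402  0.006] mid [ 0.468 -0.4    0.007] [233. 231. 230.]
bolt 0.58 [333. 293. 352. 320.] top 0.016 mean [ 0.348 -0.165  0.013] mid [ 0.358 -0.164  0.014] [127. 115. 106.]
```

Run:
```python
import cv2
a=cv2.imread("pics/scene0.png")[200:350,190:490]; b=cv2.imread("pics/top0.png")[170:335,240:480]
a=cv2.resize(a,(800,400),interpolation=3)
b=cv2.resize(b,(800,550),interpolation=3)
cv2.imwrite("pics/a.png",a);cv2.imwrite("pics/b.png",b)
```

```text
(no output)
```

View pics/a.png

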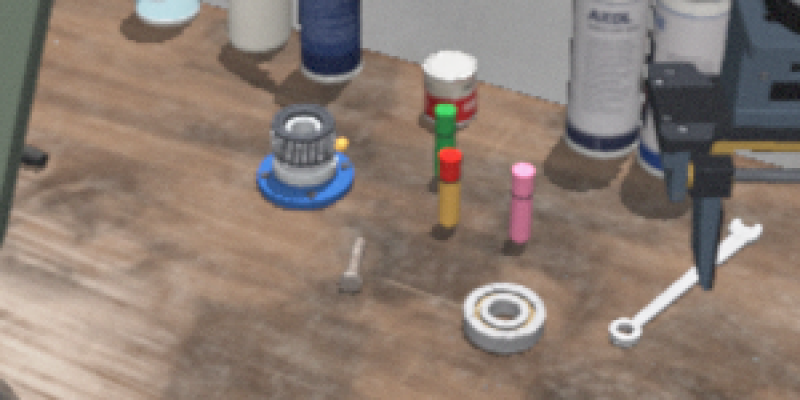

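View pics/b.png

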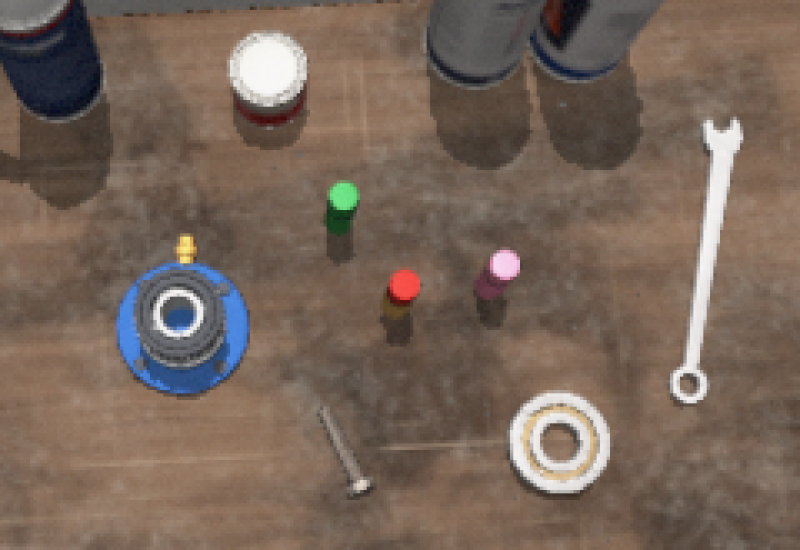

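The red element stands between the green one (further) and the pink one (right): top-view crop (404,287), scene crop (450,165). The base and collar are at top-view crop (180,313), with the nipple toward +x. Next I measure these more precisely by colour and work out the first move.

```bash
cat >> h.py <<'E'
def redmask(im):
    h=cv2.cvtColor(im,cv2.COLOR_RGB2HSV); return ((h[...,0]<6)|(h[...,0]>175))&(h[...,1]>170)&(h[...,2]>110)
def to(xyz,s=None):
    R,p=pose(s or robot.observe()); return (R.T@(np.array(xyz)-p)).round(4)
E
python3 - <<'E'
from h import *
s=robot.observe(); R,p=pose(s); print(R.round(3))
d=snap("top"); m=redmask(d["image"])
n,l,st,c=cv2.connectedComponentsWithStats(m.astype(np.uint8))
for i in range(1,n):
    if st[i,4]>15:
        P,_=cloud(d,l==i); T=P[P[:,2]>.062]
        print(st[i],atz(d,[c[i]],.066).round(4), T.mean(0).round(4) if len(T) else P.mean(0).round(3))
for q,z in [("base_bore",.015),("collar_mid",.049),("element_foot",0),("element_mid",.035)]:
    for r in robot.tip_of("top",q): print(q,round(r["confidence"],2),atz(d,[r["xy"]],z).round(4))
w=snap("wrist"); print(np.array(w["hand_eye"]).round(3),w["vertical_fov"],w["dist_coeffs"])
print("to",to([.40,-.16,.30]))
E
```

```text
[[ 0.893  0.451  0.   ]
 [ 0.451 -0.893 -0.   ]
 [ 0.     0.    -1.   ]]
[357 251   9   9  64] [[ 0.4503 -0.1993  0.066 ]] [ 0.4496 -0.1992  0.0692]
base_bore 0.66 [[ 0.437 -0.063  0.015]]
base_bore 0.25 [[ 0.467  -0.3933  0.015 ]]
collar_mid 0.79 [[ 0.4507 -0.0651  0.049 ]]
collar_mid 0.38 [[ 0.4381 -0.0607  0.049 ]]
element_foot 0.58 [[ 0.4586 -0.2639  0.    ]]
element_foot 0.57 [[ 0.4449 -0.0647  0.    ]]
element_foot 0.52 [[ 0.452  -0.2039  0.    ]]
element_foot 0.43 [[ 0.5065 -0.1724  0.    ]]
element_mid 0.68 [[ 0.4591 -0.2534  0.035 ]]
element_mid 0.46 [[ 0.5115 -0.1732  0.035 ]]
element_mid 0.41 [[ 0.4521 -0.1989  0.035 ]]
[[-0.001 -0.968 -0.25   0.071]
 [ 1.    -0.001  0.     0.001]
 [-0.    -0.25   0.968 -0.156]
 [ 0.     0.     0.     1.   ]] 65.63792015859012 [-0.06909677  0.          0.          0.          0.        ]
to [ 0.2849 -0.2518 -0.072 ]
```

>>> servo_tool(plan=[{"rotation": [0,0,0],"translation": [0.05,-0.04,-0.02],"jaw": 0.5},{"rotation": [0,0,0],"translation": [0.1,-0.08,-0.04],"jaw": 0.5},{"rotation": [0,0,0],"translation": [0.15,-0.12,-0.05],"jaw": 0.5},{"rotation": [0,0,0],"translation": [0.2,-0.16,-0.05],"jaw": 0.5},{"rotation": [0,0,0],"translation": [0.24,-0.19,-0.05],"jaw": 0.5}], squeeze=15)

```text
time: 1.82
ee_pos: [0.3883, -0.2339, 0.2785]
tcp_rot: [0.001, 0.973, 0.231, 0.001]
wrist_force: [1.3, -0.4, 0.2]
grip_width: 0.506
grip_force: 0.0
```

>>> servo_tool(plan=[{"rotation": [0,0,0],"translation": [0.04,-0.03,0],"jaw": 0.5},{"rotation": [0,0,0],"translation": [0.08,-0.055,0],"jaw": 0.5},{"rotation": [0,0,0],"translation": [0.09,-0.06,0],"jaw": 0.5},{"rotation": [0,0,0],"translation": [0.09,-0.06,0],"jaw": 0.5}])

```text
time: 2.33
ee_pos: [0.441, -0.1415, 0.2779]
tcp_rot: [0.0, 0.973, 0.232, -0.0]
wrist_force: [-0.9, 0.5, 0.3]
grip_width: 0.501
grip_force: 0.0
```

```bash
cat > w.py <<'E'
from h import *
import sys
s=robot.observe(); print(s["time"],s["ee_pos"].round(4) if hasattr(s["ee_pos"],"round") else s["ee_pos"],np.round(s["joints"],2),np.round(s["wrist_force"],1))
d=snap("wrist"); save(d,sys.argv[1])
m=redmask(d["image"])
n,l,st,c=cv2.connectedComponentsWithStats(m.astype(np.uint8))
for i in range(1,n):
    if st[i,4]>60:
        P,_=cloud(d,l==i); T=P[P[:,2]>P[:,2].max()-.008]
        print("red",st[i],T.mean(0).round(4),((T.min(0)+T.max(0))/2).round(4))
for q in ["collar","filter_base"]:
    for r in robot.regions_of("wrist",q)[:2]:
        P,_=cloud(d,r["region"]); 
        if len(P)<20: continue
        top=np.percentile(P[:,2],95);T=P[P[:,2]>top-.005]
        A=np.c_[2*T[:,:2],np.ones(len(T))]
        hull=cv2.convexHull(T[:,:2].astype(np.float32))[:,0]; (cx,cy),rad=cv2.minEnclosingCircle(hull)
        print(q,round(r["confidence"],2),np.round(r["bbox"]),top.round(4),T.mean(0).round(4),"circ",round(cx,4),round(cy,4),round(rad,4))
for q,z in [("base_bore",.015),("collar_mid",.049),("element_foot",0),("element_mid",.035)]:
    for r in robot.tip_of("wrist",q): print(q,round(r["confidence"],2),np.round(r["xy"]),atz(d,[r["xy"]],z).round(4))
E
python3 w.py w1.png
```

```text
2.325 [ 0.441  -0.1415  0.2779] [-0.33  0.11  1.71 -0.    1.32  0.77] [-0.9  0.5  0.3]
red [369 225  19  21 317] [ 0.4504 -0.2002  0.0695] [ 0.4503 -0.2007  0.0688]
collar 0.72 [228. 154. 287. 210.] 0.0643 [ 0.4433 -0.0661  0.0628] circ 0.4429 -0.0662 0.0268
filter_base 0.95 [230. 131. 301. 210.] 0.0576 [ 0.443  -0.0669  0.0571] circ 0.4417 -0.0725 0.0209
base_bore 0.74 [260. 179.] [[ 0.4403 -0.064   0.015 ]]
collar_mid 0.88 [258. 183.] [[ 0.4411 -0.0673  0.049 ]]
element_foot 0.88 [369. 167.] [[ 0.507  -0.1683  0.    ]]
element_foot 0.79 [418. 238.] [[ 0.4596 -0.2617  0.    ]]
element_foot 0.56 [369. 223.] [[ 0.449  -0.1999  0.    ]]
element_foot 0.26 [262. 182.] [[ 0.4357 -0.0659  0.    ]]
element_mid 0.87 [368. 173.] [[ 0.501  -0.1663  0.035 ]]
element_mid 0.86 [372. 228.] [[ 0.4505 -0.1987  0.035 ]]
element_mid 0.8 [426. 248.] [[ 0.4573 -0.2634  0.035 ]]
```

View pics/w1.png

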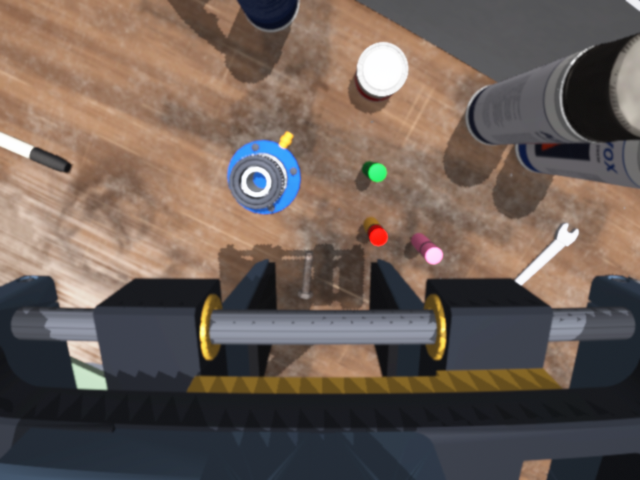

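Wrist view: base and collar at (258,182), red element at (377,236), green at (375,172), pink at (430,250). These agree with the top camera to about 1 mm. Moving to grasp the head.

>>> servo_tool(plan=[{"rotation": [0,0,0],"translation": [-0.012,0.037,0.04],"jaw": 0.5},{"rotation": [0,0,0],"translation": [-0.0183,0.0567,0.09],"jaw": 0.5},{"rotation": [0,0,0],"translation": [-0.0183,0.0567,0.14],"jaw": 0.5},{"rotation": [0,0,0],"translation": [-0.0183,0.0567,0.18],"jaw": 0.5},{"rotation": [0,0,0],"translation": [-0.0183,0.0567,0.211],"jaw": 0.5}])

```text
time: 3.3
ee_pos: [0.4494, -0.2007, 0.0653]
tcp_rot: [-0.0, 0.973, 0.231, -0.001]
wrist_force: [-0.2, -0.4, 0.4]
grip_width: 0.504
grip_force: 0.0
```

>>> servo_tool(plan=[{"rotation": [0,0,0],"translation": [0,0,0],"jaw": 0.5},{"rotation": [0,0,0],"translation": [0,0,0],"jaw": 0.15},{"rotation": [0,0,0],"translation": [0,0,0],"jaw": 0.1},{"rotation": [0,0,0],"translation": [0,0,0],"jaw": 0.1},{"rotation": [0,0,0],"translation": [0,0,0],"jaw": 0.1}], squeeze=15)

```text
time: 3.92
ee_pos: [0.4508, -0.2006, 0.0679]
tcp_rot: [0.001, 0.973, 0.232, 0.001]
wrist_force: [-0.3, 0.9, 4.6]
grip_width: 0.188
grip_force: 15.0
```

>>> servo_tool(plan=[{"rotation": [0,0,0],"translation": [0,0,-0.03],"jaw": 0.1},{"rotation": [0,0,0],"translation": [0,0,-0.06],"jaw": 0.1},{"rotation": [0,0,0],"translation": [0,0,-0.08],"jaw": 0.1},{"rotation": [0,0,0],"translation": [0,0,-0.08],"jaw": 0.1}])

```text
time: 4.42
ee_pos: [0.451, -0.2008, 0.1482]
tcp_rot: [0.001, 0.973, 0.232, 0.001]
wrist_force: [0.4, -0.6, -0.8]
grip_width: 0.189
grip_force: 15.0
```

```bash
python3 w.py w2.png
python3 - <<'E'
from h import *
for c in ["scene","top"]:
    d=snap(c); m=redmask(d["image"]); P,uv=cloud(d,m); print(c,len(P),np.median(P,0).round(4),P.min(0).round(3),P.max(0).round(3))
    a=uv.mean(0).astype(int); a=np.clip(a,[80,60],[560,420]); im=d["image"][a[1]-60:a[1]+60,a[0]-80:a[0]+80]
    cv2.imwrite(f"pics/{c}2.png",cv2.cvtColor(cv2.resize(im,(480,360),interpolation=3),4))
cv2.imwrite("pics/m2.png",np.hstack([cv2.imread("pics/scene2.png")[:,:380],cv2.imread("pics/top2.png")[:,50:430]]))
E
```

```text
4.425 [ 0.451  -0.2008  0.1482] [-0.44  0.26  1.87 -0.    1.01  0.66] [ 0.4 -0.6 -0.8]
red [ 303  277   40   34 1015] [ 0.4816 -0.1865  0.2255] [ 0.4818 -0.1866  0.2256]
collar 0.72 [ 94. 133. 188. 217.] 0.0641 [ 0.4437 -0.0663  0.0627] circ 0.4432 -0.0665 0.0276
collar 0.3 [303. 251. 342. 311.] 0.1505 [ 0.4544 -0.1997  0.1494] circ 0.4523 -0.2009 0.0088
filter_base 0.9 [111. 102. 219. 221.] 0.0576 [ 0.4422 -0.0653  0.0571] circ 0.4384 -0.0706 0.0211
base_bore 0.58 [160. 172.] [[ 0.4414 -0.0652  0.015 ]]
collar_mid 0.76 [145. 174.] [[ 0.4436 -0.0681  0.049 ]]
element_foot 0.85 [322. 261.] [[ 0.4295 -0.2127  0.    ]]
element_mid 0.77 [398. 270.] [[ 0.4584 -0.2623  0.035 ]]
element_mid 0.7 [312. 160.] [[ 0.503  -0.1673  0.035 ]]
element_mid 0.56 [321. 283.] [[ 0.4227 -0.2146  0.035 ]]
scene 104 [ 0.4427 -0.2034  0.1422] [ 0.429 -0.212  0.009] [0.592 0.001 0.168]Traceback (most recent call last):
  File "<stdin>", line 3, in <module>
  File "h.py", line 21, in cloud
    v,u=np.nonzero(mask&(d["z_map"]>0)); r=rays(d,np.c_[u,v]); return (r*d["z_map"][v,u][:,None])@d["Rw"].T+d["tw"], np.c_[u,v]
                                           ~~~~^^^^^^^^^^^^^^
  File "h.py", line 16, in rays
    u=cv2.undistortPoints(np.array(px,float).reshape(-1,1,2),d["K"],np.array(d["dist_coeffs"],float))[:,0]
      ~~~~~~~~~~~~~~~~~~~^^^^^^^^^^^^^^^^^^^^^^^^^^^^^^^^^^^^^^^^^^^^^^^^^^^^^^^^^^^^^^^^^^^^^^^^^^^^
cv2.error: OpenCV(4.12.0) /io/opencv/modules/calib3d/src/undistort.dispatch.cpp:347: error: (-215:Assertion failed) CV_IS_MAT(_src) && CV_IS_MAT(_dst) && (_src->rows == 1 || _src->cols == 1) && (_dst->rows == 1 || _dst->cols == 1) && _src->cols + _src->rows - 1 == _dst->rows + _dst->cols - 1 && (CV_MAT_TYPE(_src->type) == CV_32FC2 || CV_MAT_TYPE(_src->type) == CV_64FC2) && (CV_MAT_TYPE(_dst->type) == CV_32FC2 || CV_MAT_TYPE(_dst->type) == CV_64FC2) in function 'cvUndistortPointsInternal'
```

```bash
cat > e.py <<'E'
from h import *
import sys
s=robot.observe(); R,p=pose(s); d=snap("wrist"); m=redmask(d["image"]); P,uv=cloud(d,m)
near=(np.linalg.norm(P[:,:2]-p[:2],axis=1)<.03)&(P[:,2]<p[2]+.02)
T=P[near]; print("tcp",p.round(4),"head z",np.percentile(T[:,2],[5,50,95]).round(4))
t=T[T[:,2]>np.percentile(T[:,2],90)-.003]; q=(t-p)@R
print("head top in tool: mean",q.mean(0).round(4),"mid",((q.min(0)+q.max(0))/2).round(4),"ext",(q.max(0)-q.min(0)).round(4))
# spigot ring: circle fits on inner & outer edges of annulus near z=.058
g=cv2.cvtColor(d["image"],6); c0=np.array([.4435,-.0664])
th=np.linspace(0,2*np.pi,120,endpoint=False); rr=np.arange(.006,.022,.0004)
for z in [.058]:
    X=np.stack([c0[0]+rr[None]*np.cos(th)[:,None],c0[1]+rr[None]*np.sin(th)[:,None],np.full((120,len(rr)),z)],-1).reshape(-1,3)
    rv=cv2.Rodrigues(d["Rw"].T)[0]; uvp=cv2.projectPoints(X,rv,-d["Rw"].T@d["tw"],d["K"],np.array(d["dist_coeffs"]))[0][:,0]
    pr=cv2.remap(g.astype(np.float32),uvp[:,0].astype(np.float32).reshape(120,-1),uvp[:,1].astype(np.float32).reshape(120,-1),1)
    dg=cv2.GaussianBlur(np.gradient(pr,axis=1),(5,5),1)
    for nm,rs in [("in",rr[dg[:,:20].argmax(1)]),("out",rr[15+dg[:,15:].argmin(1)])]:
        for _ in range(4):
            A=np.c_[np.cos(th),np.sin(th),np.ones(120)]; w=np.ones(120,bool) if _==0 else abs(A@k-rs)<.0015
            k=np.linalg.lstsq(A[w],rs[w],rcond=None)[0]
        print(nm,"centre",(c0+k[:2]).round(4),"r",k[2].round(4),w.sum())
d=snap("scene"); m=redmask(d["image"]); P,uv=cloud(d,m); k=np.linalg.norm(P[:,:2]-p[:2],axis=1)<.03
a=np.clip(uv[k].mean(0).astype(int),[80,60],[560,420]); im=d["image"][a[1]-60:a[1]+60,a[0]-80:a[0]+80]
cv2.imwrite("pics/"+sys.argv[1],cv2.cvtColor(cv2.resize(im,(640,480),interpolation=3),4))
E
python3 e.py s2.png
```

```text
tcp [ 0.45   -0.2003  0.1464] head z [0.1322 0.1474 0.1489]
head top in tool: mean [ 0.0032  0.0006 -0.0015] mid [ 0.0037  0.0005 -0.0013] ext [0.0095 0.0177 0.0042]
in centre [ 0.443  -0.0663] r 0.0104 120
out centre [ 0.443  -0.0662] r 0.015 120
```

View pics/s2.png

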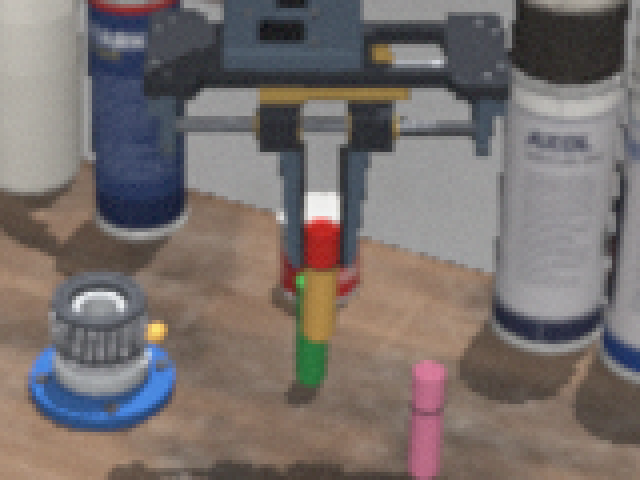

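Scene crop: the element is held upright in the jaws at (320,265), with its foot about 80 mm up. The base is at (100,350). Carrying it over.

>>> servo_tool(plan=[{"rotation": [0,0,0],"translation": [0.015,-0.035,-0.01],"jaw": 0.1},{"rotation": [0,0,0],"translation": [0.034,-0.078,-0.015],"jaw": 0.1},{"rotation": [0,0,0],"translation": [0.0541,-0.1232,-0.015],"jaw": 0.1},{"rotation": [0,0,0],"translation": [0.0541,-0.1232,-0.015],"jaw": 0.1},{"rotation": [0,0,0],"translation": [0.0541,-0.1232,-0.015],"jaw": 0.1}])

```text
time: 5.6
ee_pos: [0.4432, -0.0663, 0.162]
tcp_rot: [0.0, 0.973, 0.232, 0.0]
wrist_force: [0.2, -0.1, 0.2]
grip_width: 0.19
grip_force: 15.0
```

```bash
python3 e.py s3.png
python3 - <<'E'
from h import *
for i in range(3): robot.snapshot("top"); s=robot.observe(); print(np.round(s["ee_pos"],4),np.round(s["wrist_force"],1))
E
```

```text
tcp [ 0.4432 -0.0663  0.162 ] head z [0.1538 0.1633 0.1646]
head top in tool: mean [ 0.0032  0.0006 -0.0015] mid [ 0.0035  0.0007 -0.0014] ext [0.0096 0.0173 0.0041]
in centre [ 0.4427 -0.0659] r 0.0106 104
out centre [ 0.442 -0.066] r 0.0157 99
[ 0.4431 -0.067   0.1619] [-0.7  0.  -0.8]
[ 0.4431 -0.067   0.1619] [ 0.2 -0.1 -0.3]
[ 0.4431 -0.0669  0.1619] [ 0.1 -0.3 -0.9]
```

View pics/s3.png

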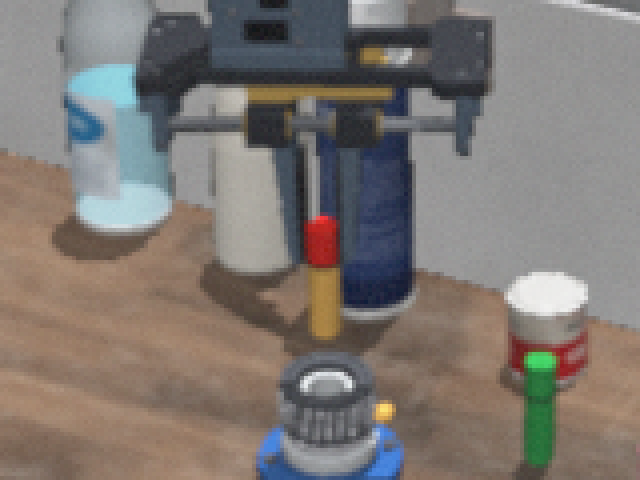

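The element hangs above the bore, about 1 mm off in y. I'll correct that and lower it, watching the force.

>>> servo_tool(plan=[{"rotation": [0,0,0],"translation": [0.0004,-0.001,0.015],"jaw": 0.1},{"rotation": [0,0,0],"translation": [0.0004,-0.001,0.03],"jaw": 0.1},{"rotation": [0,0,0],"translation": [0.0004,-0.001,0.04],"jaw": 0.1},{"rotation": [0,0,0],"translation": [0.0004,-0.001,0.05],"jaw": 0.1},{"rotation": [0,0,0],"translation": [0.0004,-0.001,0.05],"jaw": 0.1}])

```text
time: 6.48
ee_pos: [0.4425, -0.065, 0.1113]
tcp_rot: [-0.0, 0.973, 0.232, -0.001]
wrist_force: [-0.9, 0.5, -1.0]
grip_width: 0.193
grip_force: 15.0
```

>>> servo_tool(plan=[{"rotation": [0,0,0],"translation": [0,0,0.01],"jaw": 0.1},{"rotation": [0,0,0],"translation": [0,0,0.02],"jaw": 0.1},{"rotation": [0,0,0],"translation": [0,0,0.025],"jaw": 0.1},{"rotation": [0,0,0],"translation": [0,0,0.029],"jaw": 0.1},{"rotation": [0,0,0],"translation": [0,0,0.029],"jaw": 0.1}])

```text
time: 7.1
ee_pos: [0.4432, -0.065, 0.083]
tcp_rot: [0.0, 0.973, 0.232, 0.0]
wrist_force: [0.3, -0.1, -1.1]
grip_width: 0.187
grip_force: 15.0
```

>>> servo_tool(plan=[{"rotation": [0,0,0],"translation": [0,0,0.001],"jaw": 0.1},{"rotation": [0,0,0],"translation": [0,0,0.001],"jaw": 0.1},{"rotation": [0,0,0],"translation": [0,0,0.001],"jaw": 0.4},{"rotation": [0,0,0],"translation": [0,0,0.001],"jaw": 0.4},{"rotation": [0,0,0],"translation": [0,0,0.001],"jaw": 0.4}])

```text
time: 7.72
ee_pos: [0.4427, -0.065, 0.0818]
tcp_rot: [-0.0, 0.973, 0.232, -0.0]
wrist_force: [-0.4, 0.6, -0.7]
grip_width: 0.399
grip_force: 0.0
```

>>> servo_tool(plan=[{"rotation": [0,0,0],"translation": [0,0,-0.02],"jaw": 0.6},{"rotation": [0,0,0],"translation": [0,0,-0.05],"jaw": 1.0},{"rotation": [0,0,0],"translation": [0,0,-0.08],"jaw": 1.0},{"rotation": [0,0,0],"translation": [0,0,-0.08],"jaw": 1.0}])

```text
time: 8.22
ee_pos: [0.4443, -0.0652, 0.1637]
tcp_rot: [0.001, 0.973, 0.232, 0.002]
wrist_force: [0.3, 0.8, -0.4]
grip_width: 0.806
grip_force: 0.0
```

```bash
cat > k.py <<'E'
from h import *
import sys
s=robot.observe(); R,p=pose(s); print("tcp",p.round(4),s["time"],np.round(s["joints"],2))
C=np.array([.443,-.0663]); ims=[]
for c in ["wrist","scene","top"]:
    d=snap(c); P,_=cloud(d,redmask(d["image"])); k=(np.linalg.norm(P[:,:2]-C,axis=1)<.03)&(P[:,2]<.13); T=P[k]
    if len(T): print(c,"red top",np.percentile(T[:,2],95).round(4),"mid",((T.min(0)+T.max(0))/2).round(4),"top mean",T[T[:,2]>np.percentile(T[:,2],95)-.004].mean(0).round(4),len(T))
    if c!="top":
        rv=cv2.Rodrigues(d["Rw"].T)[0]; o=cv2.projectPoints(np.array([[*C,.05]]),rv,-d["Rw"].T@d["tw"],d["K"],np.array(d["dist_coeffs"]))[0].ravel().astype(int)
        h=80 if c=="wrist" else 45; o=np.clip(o,[h,h],[640-h,480-h]); ims.append(cv2.resize(d["image"][o[1]-h:o[1]+h,o[0]-h:o[0]+h],(400,400),interpolation=3))
    if c=="wrist":
        for r in robot.regions_of(c,"collar")[:1]:
            P,_=cloud(d,r["region"]); P=P[np.linalg.norm(P[:,:2]-C,axis=1)<.032]; top=np.percentile(P[:,2],95);T=P[P[:,2]>top-.005]
            print("collar top",top.round(4),"circ",np.round(cv2.minEnclosingCircle(T[:,:2].astype(np.float32))[0],4))
cv2.imwrite("pics/"+sys.argv[1],cv2.cvtColor(np.hstack(ims),4))
E
python3 k.py k1.png
```

```text
tcp [ 0.4443 -0.0652  0.1637] 8.225 [-0.17  0.18  1.94 -0.    1.02  0.93]
wrist red top 0.0857 mid [ 0.4386 -0.0681  0.0678] top mean [ 0.4428 -0.0651  0.0846] 679
collar top 0.0641 circ [ 0.4429 -0.066 ]
scene red top 0.0885 mid [ 0.4402 -0.0661  0.0784] top mean [ 0.4389 -0.0674  0.0871] 75
top red top 0.0867 mid [ 0.4417 -0.0637  0.0855] top mean [ 0.4401 -0.0646  0.0843] 8
```

View pics/k1.png

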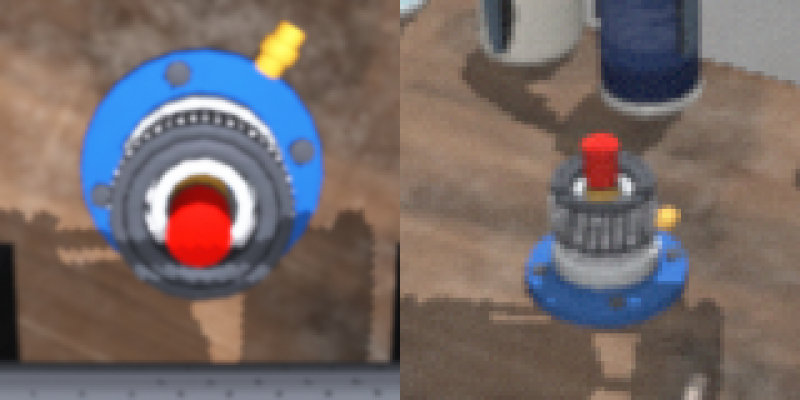

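The element stands seated: its red top is at z = 0.0857 in the wrist crop at (200,230), and the collar is undisturbed with its top at 0.064. Lowering open jaws around the collar.

>>> servo_tool(plan=[{"rotation": [0,0,0],"translation": [0,0,0.03],"jaw": 1.0},{"rotation": [0,0,0],"translation": [0,0,0.06],"jaw": 1.0},{"rotation": [0,0,0],"translation": [0,0,0.085],"jaw": 1.0},{"rotation": [0,0,0],"translation": [0,0,0.1],"jaw": 1.0},{"rotation": [0,0,0],"translation": [0,0,0.111],"jaw": 1.0}])

```text
time: 9.05
ee_pos: [0.4419, -0.0648, 0.0493]
tcp_rot: [-0.001, 0.973, 0.232, -0.001]
wrist_force: [-0.5, -0.4, 0.2]
grip_width: 1.001
grip_force: 0.0
```

>>> servo_tool(plan=[{"rotation": [0,0,0],"translation": [0,0,0],"jaw": 1.0},{"rotation": [0,0,0],"translation": [0,0,0],"jaw": 0.65},{"rotation": [0,0,0],"translation": [0,0,0],"jaw": 0.5},{"rotation": [0,0,0],"translation": [0,0,0],"jaw": 0.5},{"rotation": [0,0,0],"translation": [0,0,0],"jaw": 0.5}], squeeze=25)

```text
time: 9.68
ee_pos: [0.443, -0.065, 0.0512]
tcp_rot: [0.0, 0.973, 0.232, 0.0]
wrist_force: [0.2, -0.5, -1.1]
grip_width: 0.595
grip_force: 0.0
```

>>> servo_tool(plan=[{"rotation": [0,0,0],"translation": [0,0,0],"jaw": 0.5},{"rotation": [0,0,0],"translation": [0,0,0],"jaw": 0.5},{"rotation": [0,0,6],"translation": [0,0,0],"jaw": 0.5},{"rotation": [0,0,12],"translation": [0,0,0],"jaw": 0.5},{"rotation": [0,0,18],"translation": [0,0,0],"jaw": 0.5}])

```text
time: 10.3
ee_pos: [0.4431, -0.0651, 0.0511]
tcp_rot: [0.0, 0.997, 0.075, 0.0]
wrist_force: [-0.3, 1.3, 1.2]
grip_width: 0.583
grip_force: 25.0
```

>>> servo_tool(plan=[{"rotation": [0,0,0],"translation": [0,0,0.001],"jaw": 0.5},{"rotation": [0,0,0],"translation": [0,0,0.002],"jaw": 0.5},{"rotation": [0,0,0],"translation": [0,0,0.0025],"jaw": 0.5},{"rotation": [0,0,0],"translation": [0,0,0.0025],"jaw": 0.5}])

```text
time: 10.8
ee_pos: [0.4432, -0.0651, 0.0486]
tcp_rot: [0.0, 0.997, 0.077, 0.0]
wrist_force: [0.4, -0.8, 3.7]
grip_width: 0.582
grip_force: 25.0
```

>>> servo_tool(plan=[{"rotation": [0,0,0],"translation": [0,0,0.0005],"jaw": 0.5},{"rotation": [0,0,0],"translation": [0,0,0.001],"jaw": 0.5},{"rotation": [0,0,0],"translation": [0,0,0.001],"jaw": 0.5}])

```text
time: 11.18
ee_pos: [0.4431, -0.0651, 0.0475]
tcp_rot: [0.0, 0.997, 0.077, 0.0]
wrist_force: [-0.3, -1.8, 4.8]
grip_width: 0.587
grip_force: 25.0
```

>>> servo_tool(plan=[{"rotation": [0,0,0],"translation": [0,0,0.001],"jaw": 0.5},{"rotation": [0,0,0],"translation": [0,0,0.0015],"jaw": 0.5},{"rotation": [0,0,0],"translation": [0,0,0.0015],"jaw": 0.5}])

```text
time: 11.55
ee_pos: [0.4432, -0.0651, 0.0461]
tcp_rot: [0.0, 0.997, 0.077, 0.0]
wrist_force: [0.1, -2.4, 5.0]
grip_width: 0.584
grip_force: 25.0
```

```bash
python3 k.py k2.png
```

```text
tcp [ 0.4432 -0.0651  0.0461] 11.55 [-0.17  0.33  2.09 -0.    0.71  1.25]
wrist red top 0.0856 mid [ 0.4342 -0.0674  0.0717] top mean [ 0.4408 -0.0656  0.0846] 1244
collar top 0.0589 circ [ 0.444  -0.0657]
scene red top 0.0885 mid [ 0.4386 -0.0662  0.0779] top mean [ 0.439  -0.0673  0.0871] 74Traceback (most recent call last):
  File "k.py", line 6, in <module>
    d=snap(c); P,_=cloud(d,redmask(d["image"])); k=(np.linalg.norm(P[:,:2]-C,axis=1)<.03)&(P[:,2]<.13); T=P[k]
                   ~~~~~^^^^^^^^^^^^^^^^^^^^^^^
  File "h.py", line 21, in cloud
    v,u=np.nonzero(mask&(d["z_map"]>0)); r=rays(d,np.c_[u,v]); return (r*d["z_map"][v,u][:,None])@d["Rw"].T+d["tw"], np.c_[u,v]
                                           ~~~~^^^^^^^^^^^^^^
  File "h.py", line 16, in rays
    u=cv2.undistortPoints(np.array(px,float).reshape(-1,1,2),d["K"],np.array(d["dist_coeffs"],float))[:,0]
      ~~~~~~~~~~~~~~~~~~~^^^^^^^^^^^^^^^^^^^^^^^^^^^^^^^^^^^^^^^^^^^^^^^^^^^^^^^^^^^^^^^^^^^^^^^^^^^^
cv2.error: OpenCV(4.12.0) /io/opencv/modules/calib3d/src/undistort.dispatch.cpp:347: error: (-215:Assertion failed) CV_IS_MAT(_src) && CV_IS_MAT(_dst) && (_src->rows == 1 || _src->cols == 1) && (_dst->rows == 1 || _dst->cols == 1) && _src->cols + _src->rows - 1 == _dst->rows + _dst->cols - 1 && (CV_MAT_TYPE(_src->type) == CV_32FC2 || CV_MAT_TYPE(_src->type) == CV_64FC2) && (CV_MAT_TYPE(_dst->type) == CV_32FC2 || CV_MAT_TYPE(_dst->type) == CV_64FC2) in function 'cvUndistortPointsInternal'
```

The collar top is at 0.059, so the keyways are already over the pins. I'll push on home, with a slight further turn to centre the pins.

>>> servo_tool(plan=[{"rotation": [0,0,2],"translation": [0,0,0.001],"jaw": 0.5},{"rotation": [0,0,4],"translation": [0,0,0.002],"jaw": 0.5},{"rotation": [0,0,4],"translation": [0,0,0.003],"jaw": 0.5},{"rotation": [0,0,4],"translation": [0,0,0.0035],"jaw": 0.5},{"rotation": [0,0,4],"translation": [0,0,0.0035],"jaw": 0.5}], squeeze=35)

```text
time: 12.38
ee_pos: [0.4429, -0.0649, 0.0429]
tcp_rot: [-0.0, 0.999, 0.042, 0.0]
wrist_force: [-0.7, 0.2, 9.5]
grip_width: 0.582
grip_force: 35.0
```

>>> servo_tool(plan=[{"rotation": [0,0,0],"translation": [0,0,0.0005],"jaw": 0.5},{"rotation": [0,0,0],"translation": [0,0,0.001],"jaw": 0.5},{"rotation": [0,0,0],"translation": [0,0,0.001],"jaw": 0.5},{"rotation": [0,0,0],"translation": [0,0,0.001],"jaw": 0.5}])

```text
time: 12.88
ee_pos: [0.443, -0.0649, 0.0426]
tcp_rot: [0.0, 0.999, 0.042, 0.0]
wrist_force: [-1.3, 0.7, 18.1]
grip_width: 0.585
grip_force: 35.0
```

```bash
sed -i 's/,"top"\]:/]:/' k.py; python3 k.py k3.png
```

```text
tcp [ 0.443  -0.0649  0.0426] 12.875 [-0.17  0.34  2.1   0.    0.7   1.32]
wrist red top 0.0856 mid [ 0.4347 -0.0652  0.0695] top mean [ 0.4419 -0.0653  0.0846] 1428
collar top 0.0555 circ [ 0.4444 -0.0647]
scene red top 0.0884 mid [ 0.4403 -0.0669  0.0787] top mean [ 0.4392 -0.0671  0.0869] 74
```

View pics/k3.png

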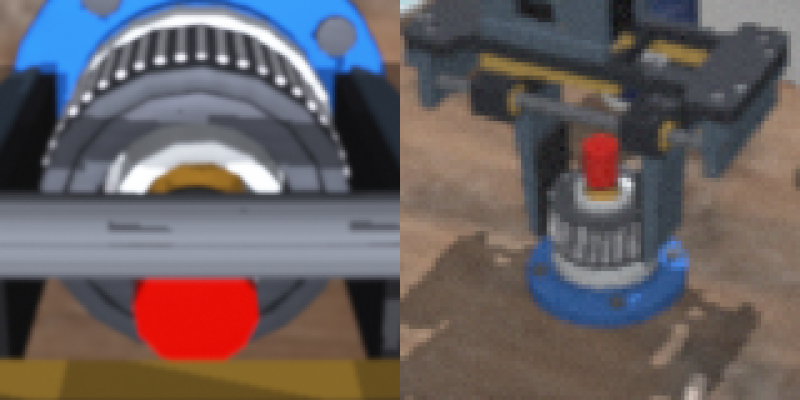

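The picture shows the collar home: its top is at 0.0555, and the force rose to 18 N with almost no further motion. The element stands seated at scene crop (600,160), with its top still 85 mm up. Handing in.

```bash
python3 -c "
from bench import robot
print(robot.close_job())"
```

```text
the job is handed in; nothing more can be done
None
```

The red-headed element is released and standing on the bore floor, and the collar is keyed over its pins and held fully home at about 18 N; I handed the job in at about 13 s, and no verdict came back.

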